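# Centre-punch the drill spot on a brass blank

## Robot

A 6-joint arm with a two-finger parallel gripper is mounted at the origin on the work surface. World frame = base frame: x ahead of the robot, y to its left, z up, the work surface at z = 0. Lengths are in m, angles in rad, forces in N, time in s.
With the tool pointing down it reaches from about 0.25 to 0.775 m from the base axis. Payload 4 kg.
Tool frame: the origin (TCP) lies at the very end of the fingers, on their centre line; the grasp point (between the pads) lies hold_point_z behind it (hold_point_z is the distance from the TCP to the grasp point, in m); z points along the fingers, y is the direction in which the jaws open and shut (so a half turn about z gives the same grasp; the last joint's range is limited). The gripper opens to 94 mm and grips with 3 to 60 N. Pads are 16 mm wide; open, the fingers measure 119 mm over their backs; the gripper's body (75 mm by 177 mm) begins 78 mm behind the grasp point.
Start: joints at [-1.227, 0.087, 1.371, -0, 1.684, -0.103], TCP at [0.238, -0.496, 0.206] pointing down, gripper open.
Joint ranges: [-3.1, 3.1], [-0.76, 2.03], [0.27, 2.55], [-1.08, 4.22], [0.17, 2.65], [-2.57, 2.57]. Speed limits (rad/s): [2.79, 2.79, 3.14, 3.14, 3.14, 3.14].

## Interface

Orientations are given as [roll, pitch, yaw] about the fixed x, y, z axes, in that order (R = Rz(yaw) Ry(pitch) Rx(roll)).
In Python, from bench import * gives the robot as it stands.
- The arm moves only by the tool step_arm, never from a script. Its argument "increments" is text: rows parted by semicolons, each of 6 numbers parted by spaces: the shift along the tool's x, y, z in cm, then the turn, a rotation vector about the tool's x, y, z in rad. A call has 1 to 5 rows; each row shifts and turns the commanded pose from where the row before left it, along the tool's axes as they then stand; what a row does not reach is not made up. A row lasts 1/10 s, in which the tool goes at most 50 mm and 8.59 degrees, less where a joint would pass 70% of its speed; a pose out of reach is approached as far as the arm can. A call is refused whole if a number of a shift passes 5 or a number of a turn 0.15, either way. A call with a gripper value outside its range is refused whole. "claw" is the gripper's target within -1 to 1 (shut at 1, half-way at 0, fully open at -1), set as the call begins (left out, the last holds). The fingers move at their own pace and stop on an object; the grip force is fixed at half the most. Time passes only in rows, so rows that do not move let the fingers close. It gives the time, the measured TCP pose, the force and the opening at its end, in the units of the state.
- get_obs(): the state, without advancing time (a new reading comes with each control period).
- snapshot(name): name is "scene" or "top" or "wrist"; returns the picture (384x512x3 uint8, red, green, blue); there is no depth.
- calibration(name): a dict with "camera_matrix" (3x3 intrinsics, pixels), "eye" and "orientation" of the camera in the world; the wrist camera has in their place "tool_from_camera" (4x4, takes a point from camera to tool coordinates, whose origin is the TCP and whose axes are the flange's). Camera axes: x right, y up, looking along -z (the intrinsics and any distortion apply to the point x, -y, -z); pixel columns grow to the right and rows downward; lengths in m; the calibration is good to about 2 mm. A picture is of the moment at which its call begins: read the wrist's pose just before it. calibration takes no time and is no camera call.
- close_job(): hands the job in, once; it reports no verdict.
The state is a dict: "time": time; "joint_positions": joint angles; "qvel": joint speeds; "joint_torque": joint torques, N m; "tool_pos": TCP position; "ee_rot": TCP orientation; "wrist_force": force on the tool from outside, world axes, zero at the start; "wrist_torque": the same for the moment, N m; "width": finger opening in m.
Only numpy, scipy, OpenCV 4.12 (cv2) and the standard library are available. Lean on these libraries where they do the work, as an engineer would, in place of code of your own. Each camera call takes 0.05 s, during which the arm holds its last target. There are 200 camera calls.

## Task

Take the spring centre punch from its leaning rest by its orange sleeve, stand it upright on the brass blank with its foot inside the scribed circle, and let go of it. Then press its red knob straight down until the hidden spring snaps and the knob is fully home, and let go, leaving the punch standing there with its knob sprung back up. Fire it nowhere else, keep the blank lying flat on its steel block, and leave the other things on the bench where they are.

Things in the scene. Friction and masses are not known exactly. Their poses are not given: they have to be found in the camera images.
- punch: Spring centre punch, 260 g, 100 mm tall. Origin: centre of its foot's underside; z runs up along it. Black round foot 36 mm across (z 0 to 14 mm), orange sleeve 22 mm across (z 14 to 72), thin neck, red knob 28 mm across (z 84 to 100). Foot and sleeve are one piece: pushing them does not fire it. It stands by itself. At first it lies in the rest, leaning 40 degrees from vertical, foot low.
- knob (a joint): How far the red knob is pushed down into the sleeve, in m: 0 up; fully home at about 0.011, when the point meets the plate. The push needed starts at about 5 N, grows to about 14 N near 0.006, then the spring snaps and it gives way with little resistance. Let go, it springs back up to 0.
- knob_top (a point): Centre of the top face of the red knob: 100 mm from the punch's origin along its z axis when the knob is up.
- rest: Fixed rest, wooden base 130 x 60 x 20 mm, origin under it, 5 mm from its middle. The punch leans 40 degrees towards its +x; the foot's underside centre is at (-30, 0, 45) mm. V supports carry the foot and the sleeve at z 60 to 68 of the punch; cheeks 4 mm beside the knob bar pinching it there. The sleeve at z 16 to 58 is free to grasp across; the punch lifts straight up and out.
- bench_block: Fixed square steel bench block, 110 x 110 x 20 mm, origin at the centre of its underside.
- blank: Loose flat brass blank, 90 x 64 x 4 mm, 190 g, lying on the bench block. Origin at the centre of its underside, x along its length.
- mark (a point): Centre of the dark scribed cross and circle on the blank's top face, 14 mm from the blank's middle along its +x. The circle is 46 mm across inside its 1.5 mm line (49 mm outside); the 36 mm foot must stand inside it. With block and blank the face is 24 mm above the table.
- hammer: Bystander: hammer lying near the far edge of the mat, about 0.3 m long, origin near its middle.
- graver: Bystander: screwdriver-shaped graver lying on the left of the mat.
- copper_offcut: Bystander: copper offcut 45 x 35 x 4 mm lying in the middle, with no marking.
- flat_file: Bystander: file with a black handle, 245 mm long, 24 mm high, lying on the right of the mat.
- ring_dish: Bystander: white dish 90 mm across, 25 mm high.
- silver_ring: Bystander: small silver ring 22 mm across, 6 mm high, lying flat.
Things that resemble listed ones, but are neither listed nor needed, are in the scene too. Of the things that look like the punch, the larger one is meant.

How it is judged:
By the outcome, as a careful person would: the job done as asked, in the order asked, and still so for the second after the job is handed in, with the robot touching nothing.
It also fails if it takes over 51 s, if anything falls off the work surface, if the arm or the gripper's body presses on something with over 40 N, if the wrist force passes 120 N, or if a joint passes its speed limit or range.

## Working session

There is one attempt and no reset: what is moved stays moved. The work goes in short steps, Python scripts to look and compute and a tool call to move; the robot and the scene stay as the last step left them, time stands still between calls to the robot, and variables do not carry over. Pictures are saved under pics/ and viewed, about 8 in all and at most 12, crops included, and the job is handed in when it is done.

Besides the shell and the picture viewer there is one more tool, called after ">>>" by a JSON object that holds its "op" and its "data". step_arm: Moves the arm, as the interface text tells. Its arguments: {"type":"object","properties":{"increments":{"type":"string"},"claw":{"type":"number"}},"required":["increments"]}

```bash
mkdir -p pics; ls; python3 - <<'E'
from bench import *
import cv2,numpy as np
o=get_obs();print(o)
for n in("scene","top","wrist"):
    im=snapshot(n);cv2.imwrite(f"pics/{n}0.png",im[:,:,::-1]);c=calibration(n);print(n,c)
a=cv2.imread("pics/top0.png");cv2.imwrite("pics/top0b.png",cv2.resize(a,(800,600),interpolation=cv2.INTER_CUBIC))
E
```

```text
pics
{'time': 0.0, 'joint_positions': array([-1.22709115e+00,  8.79491841e-02,  1.37226120e+00, -3.19728571e-05,
        1.68358605e+00, -1.03129850e-01]), 'qvel': array([-1.33098734e-03, -4.12224394e-04, -1.03644498e-03,  4.72233534e-04,
        2.44375709e-04,  3.17108431e-05]), 'joint_torque': array([-4.61646891e-05, -3.40181279e+01, -3.02426004e+01,  7.16618495e-02,
        3.30184679e-02, -1.72369869e-04]), 'tool_pos': array([ 0.23744626, -0.49549182,  0.20430383]), 'ee_rot': array([-3.13939730e+00, -1.95264602e-04,  4.46831251e-01]), 'wrist_force': array([-0.53127181,  0.05906441, -0.49066777]), 'wrist_torque': array([-0.04935995,  0.0290646 , -0.02456109]), 'width': 0.09357003162691961}
scene {'camera_matrix': array([[427.64042337,   0.        , 248.77341671],
       [  0.        , 427.64042337, 195.37026692],
       [  0.        ,   0.        ,   1.        ]]), 'eye': array([1.37001006, 0.49965798, 0.92340397]), 'orientation': array([0.85645495, 0.01302418, 2.12351509])}
top {'camera_matrix': array([[395.88178352,   0.        , 258.39432431],
       [  0.        , 395.88178352, 191.62324534],
       [  0.        ,   0.        ,   1.        ]]), 'eye': array([0.42059486, 0.00381859, 1.07915735]), 'orientation': array([ 0.19504659, -0.00836101, -1.59287247])}
wrist {'camera_matrix': array([[293.88161539,   0.        , 256.22203253],
       [  0.        , 293.88161539, 195.36429646],
       [  0.        ,   0.        ,   1.        ]]), 'tool_from_camera': array([[-1.58331245e-04,  9.67085879e-01,  2.54450148e-01,
         7.36591277e-02],
       [ 9.99999946e-01,  7.95328013e-05,  3.19969108e-04,
         1.42738999e-03],
       [ 2.89200473e-04,  2.54450185e-01, -9.67085839e-01,
        -1.79068253e-01],
       [ 0.00000000e+00,  0.00000000e+00,  0.00000000e+00,
         1.00000000e+00]])}
```

View pics/top0b.png

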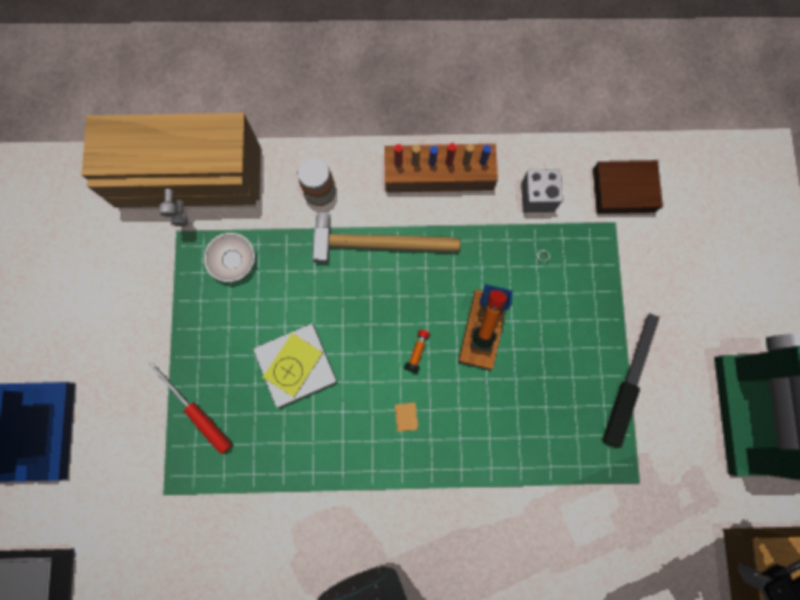

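View pics/scene0.png

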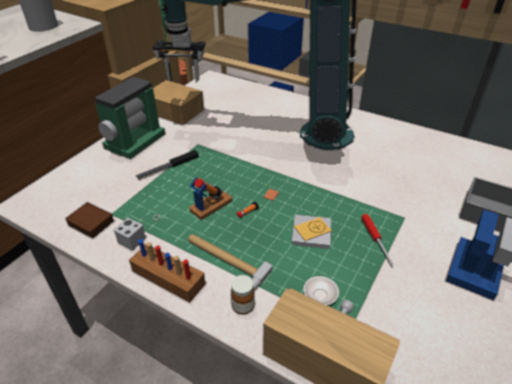

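```bash
python3 -c "
import bench;print([ (k,getattr(bench,k)) for k in dir(bench) if not k.startswith('__')])"|cut -c1-1500
```

```text
[('IKError', <class 'bench.IKError'>), ('calibration', <function make.<locals>.<lambda> at 0x7f82be868720>), ('close_job', <function connect.<locals>.done at 0x7f82be7df7e0>), ('get_obs', <function make.<locals>.<lambda> at 0x7f82be868680>), ('hold_point_z', 0.0188), ('snapshot', <function make.<locals>.drawn_camera at 0x7f82be868180>)]
```

```bash
cat > h.py <<'E'
from bench import *
import cv2,numpy as np
from scipy.spatial.transform import Rotation as R
def cam(name,o=None):
    c=calibration(name);K=c["camera_matrix"]
    if name=="wrist":
        T=c["tool_from_camera"];Rt=R.from_euler("xyz",o["ee_rot"]).as_matrix()
        return K,Rt@T[:3,3]+o["tool_pos"],Rt@T[:3,:3]
    return K,np.array(c["eye"]),R.from_euler("xyz",c["orientation"]).as_matrix()
def ray(C,uv):
    K,e,M=C;d=np.linalg.inv(K)@[uv[0],uv[1],1.];d=M@[d[0],-d[1],-d[2]];return e,d/np.linalg.norm(d)
def plane(C,uv,z):
    e,d=ray(C,uv);return e+d*(z-e[2])/d[2]
def proj(C,p):
    K,e,M=C;q=M.T@(np.array(p)-e);q=K@[q[0],-q[1],-q[2]];return q[:2]/q[2]
def cross(A,ua,B,ub):
    (e,d),(f,g)=ray(A,ua),ray(B,ub);s=np.linalg.lstsq(np.c_[d,-g],f-e,rcond=None)[0]
    p,q=e+d*s[0],f+g*s[1];return (p+q)/2,np.linalg.norm(p-q)
def rel(o,pos,M):  # increments cm, rotvec in tool frame to reach the world pose
    Rt=R.from_euler("xyz",o["ee_rot"]);return Rt.inv().apply(pos-o["tool_pos"])*100,(Rt.inv()*M).as_rotvec()
E
python3 - <<'E'
from h import *
C=cam("top");s=.64
for n,p,z in [("mark",(288,371),.024),("restcorners",(476,292),.02),("",(506,300),.02),("",(492,369),.02),("",(460,361),.02),("knob",(498,299),.11),("foot",(484,338),.055),("blockc",(310,326),.02),("b",(335,380),.02),("b",(281,405),.02),("b",(256,351),.02),("blank",(301,334),.024),("",(323,346),.024),("",(287,395),.024),("",(265,380),.024),("small",(418,350),.01),("offcut",(406,417),.004)]:
    print(n,plane(C,np.array(p)*s,z).round(4))
E
```

```text
mark [0.509  0.1895 0.024 ]
restcorners [ 0.6402 -0.1365  0.02  ]
 [ 0.6249 -0.1883  0.02  ]
 [ 0.5053 -0.1578  0.02  ]
 [ 0.5201 -0.1036  0.02  ]
knob [ 0.6094 -0.1593  0.11  ]
foot [ 0.5543 -0.1417  0.055 ]
blockc [0.5861 0.1534 0.02  ]
b [0.4924 0.1103 0.02  ]
b [0.4524 0.2012 0.02  ]
b [0.5447 0.2455 0.02  ]
blank [0.5719 0.1682 0.024 ]
 [0.5504 0.1304 0.024 ]
 [0.4687 0.1907 0.024 ]
 [0.4946 0.2282 0.024 ]
small [ 0.5417 -0.0325  0.01  ]
offcut [ 0.428  -0.0092  0.004 ]
```

>>> {"op": "step_arm", "data": {"increments": "4.5 -1.65 0 0 0 0;4.5 -1.65 0 0 0 0;4.5 -1.65 0 0 0 0;4.5 -1.65 0 0 0 0;4.5 -1.65 0 0 0 0"}}

```text
time: 0.65
tool_pos: [0.4058, -0.3228, 0.2052]
ee_rot: [-3.141, 0.0, 0.446]
wrist_force: [1.2, -0.4, 0.7]
width: 0.094
```

>>> {"op": "step_arm", "data": {"increments": "4.5 -1.65 0 0 0 0;4.5 -1.65 0 0 0 0;4.5 -1.65 0 0 0 0;4.5 -1.65 0 0 0 0;4.5 -1.65 0 0 0 0"}}

```text
time: 1.15
tool_pos: [0.5731, -0.1511, 0.2051]
ee_rot: [-3.141, 0.0, 0.447]
wrist_force: [-0.2, -0.4, -0.5]
width: 0.0939
```

>>> {"op": "step_arm", "data": {"increments": "0 0 0 0 0 0.14;0 0 0 0 0 0.14;0 0 0 0 0 0.14;0 0 0 0 0 0.14;0 0 0 0 0 0.14"}}

```text
time: 1.65
tool_pos: [0.572, -0.1526, 0.2048]
ee_rot: [-3.142, 0.001, -0.259]
wrist_force: [0.1, 0.2, -0.3]
width: 0.0943
```

>>> {"op": "step_arm", "data": {"increments": "0 0 0 0 0 0;0 0 0 0 0 0"}}

```text
time: 1.85
tool_pos: [0.572, -0.1527, 0.2051]
ee_rot: [-3.142, 0.001, -0.25]
wrist_force: [0.1, -0.2, -0.4]
width: 0.0941
```

```bash
python3 - <<'E'
from h import *
o=get_obs();print(o["time"],o["tool_pos"],o["ee_rot"],o["joint_positions"].round(3),o["qvel"].round(3))
im=snapshot("wrist");cv2.imwrite("pics/w1.png",im[:,:,::-1]);np.savez("w1.npz",tool_pos=o["tool_pos"],ee_rot=o["ee_rot"])
E
```

```text
1.85 [ 0.5720394  -0.15272826  0.20510663] [-3.14153775e+00  6.38420530e-04 -2.50345824e-01] [-0.357  0.182  1.266 -0.     1.695  1.465] [-0.    -0.002 -0.    -0.002 -0.001  0.005]
```

View pics/w1.png

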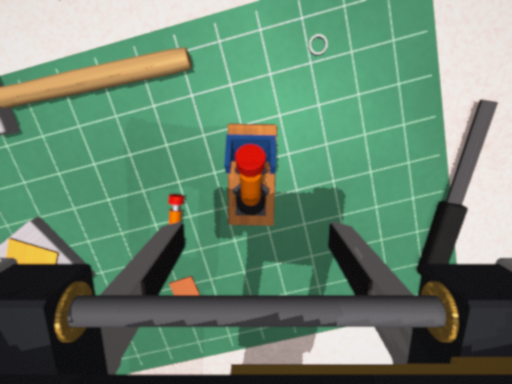

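```bash
python3 - <<'E'
from h import *
im=cv2.imread("pics/w1.png");o=np.load("w1.npz");C=cam("wrist",o)
hsv=cv2.cvtColor(im,cv2.COLOR_BGR2HSV)
w=np.zeros(im.shape[:2],np.uint8);w[110:235,215:290]=1
def big(m):
    c=max(cv2.findContours(m,0,2)[0],key=cv2.contourArea);return c
Rt=R.from_euler("xyz",o["ee_rot"])
red=(((hsv[...,0]<5)|(hsv[...,0]>172))&(hsv[...,1]>170)&(hsv[...,2]>90)&(w>0)).astype(np.uint8)
c=big(red);print("red",cv2.contourArea(c),cv2.boundingRect(c),cv2.minEnclosingCircle(c))
(u,v),r=cv2.minEnclosingCircle(c);print("knob",plane(C,(u,v),.1216))
wood=((hsv[...,0]>=5)&(hsv[...,0]<20)&(hsv[...,1]>100)&(hsv[...,1]<=255)&(w>0)).astype(np.uint8)
c=big(wood);ys=np.where(wood)[0]
for v in range(122,228,4):
    x=np.where(wood[v])[0];print(v,(x.min(),x.max()) if len(x) else None,im[v,252],end=";")
# rest corners: rows in wood
E
python3 - <<'E'
import cv2
a=cv2.imread("pics/w1.png")[110:240,195:310];cv2.imwrite("pics/w1c.png",cv2.resize(a,None,fx=4.5,fy=4.5,interpolation=cv2.INTER_CUBIC))
E
```

```text
red 732.5 (235, 144, 31, 32) ((250.0, 159.9199981689453), 16.337984085083008)
knob [ 0.61019369 -0.15788374  0.1216    ]
122 None [185 206 172];126 (np.int64(228), np.int64(276)) [ 69 134 217];130 (np.int64(228), np.int64(276)) [ 66 129 210];134 (np.int64(254), np.int64(276)) [105 110 156];138 None [134  75  35];142 None [110  63  50];146 None [ 13  20 213];150 None [  8  20 217];154 None [  3  18 218];158 None [  4  16 219];162 (np.int64(231), np.int64(236)) [  8  19 209];166 (np.int64(231), np.int64(268)) [  8  17 211];170 (np.int64(231), np.int64(268)) [ 10  15 174];174 (np.int64(228), np.int64(273)) [  8  17 157];178 (np.int64(228), np.int64(274)) [  0 101 223];182 (np.int64(228), np.int64(274)) [  0  90 195];186 (np.int64(228), np.int64(274)) [  0  84 184];190 (np.int64(228), np.int64(274)) [  0  84 185];194 (np.int64(228), np.int64(273)) [  0  80 174];198 (np.int64(229), np.int64(273)) [  0  71 154];202 (np.int64(229), np.int64(273)) [  0  59 130];206 (np.int64(229), np.int64(273)) [16 26 48];210 (np.int64(229), np.int64(273)) [19 15 18];214 (np.int64(229), np.int64(273)) [22 30 43];218 (np.int64(229), np.int64(273)) [ 43  83 134];222 (np.int64(229), np.int64(272)) [ 44  85 135];226 None [65 90 58];
```

View pics/w1c.png

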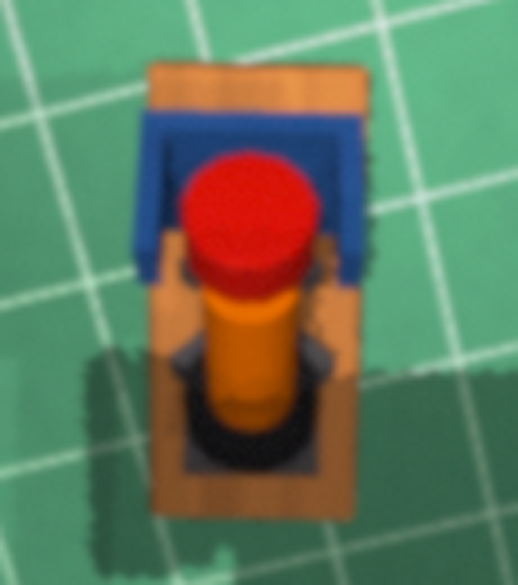

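```bash
python3 - <<'E'
from h import *
o=np.load("w1.npz");C=cam("wrist",o)
q=[plane(C,p,.02) for p in [(228.1,124.2),(277.2,124.7),(228.6,224.9),(273.9,225.8)]]
for p in q:print(p.round(4))
x=(q[0]+q[1]-q[2]-q[3])/2;y=(q[0]-q[1]+q[2]-q[3])/2;print(np.linalg.norm(x),np.linalg.norm(y),np.arctan2(x[1],x[0]),np.arctan2(y[1],y[0])-np.pi/2)
m=sum(q)/4;a=np.arctan2(x[1],x[0]);u=np.array([np.cos(a),np.sin(a),0]);print("mid",m)
k=plane(C,(250.6,156.7),.1216);print("knob",k, "along u from mid",(k-m)@u,"side",(k-m)@[-u[1],u[0],0])
A=cam("top");t=cv2.imread("pics/top0.png");h=cv2.cvtColor(t,cv2.COLOR_BGR2HSV)
w=np.zeros(t.shape[:2],bool);w[180:205,308:330]=1
red=(((h[...,0]<5)|(h[...,0]>172))&(h[...,1]>170)&w);ys,xs=np.where(red);print(xs.mean(),ys.mean(),red.sum(),plane(A,(xs.mean(),ys.mean()),.118))
# sleeve-center in wrist img: orange columns rows 180-200
im=cv2.imread("pics/w1.png")
for v in (182,188,194): 
    r=im[v,235:268];xs=np.where((r[:,0]<12)&(r[:,2]>90))[0]+235;print(v,xs.min(),xs.max())
E
```

```text
[ 0.6453 -0.1376  0.02  ]
[ 0.6301 -0.1948  0.02  ]
[ 0.5211 -0.1032  0.02  ]
[ 0.5051 -0.1607  0.02  ]
0.12922570402803668 0.05940985154552409 -0.2678290643187971 -0.2659425744224557
mid [ 0.57539149 -0.1490872   0.02      ]
knob [ 0.61284904 -0.15913228  0.1216    ] along u from mid 0.038780412175047844 side 0.0002257618598620146
317.74226804123714 190.9278350515464 97 [ 0.6090144  -0.15554043  0.118     ]
182 241 259
188 241 259
194 242 259
```

>>> {"op": "step_arm", "data": {"increments": "0.2 -0.4 0 0 0 0.017;0 0 4 0 0 0;0 0 4 0 0 0;0 0 3 0 0 0;0 0 0 0 0 0"}}

```text
time: 2.4
tool_pos: [0.5716, -0.1479, 0.0896]
ee_rot: [-3.141, 0.011, -0.27]
wrist_force: [-0.4, -0.9, -0.6]
width: 0.0942
```

>>> {"op": "step_arm", "data": {"increments": "0 0 0 0 0 0;0 0 0 0 0 0"}}

```text
time: 2.6
tool_pos: [0.5768, -0.1499, 0.0983]
ee_rot: [3.141, -0.005, -0.27]
wrist_force: [-0.0, -0.3, -0.0]
width: 0.0942
```

>>> {"op": "step_arm", "data": {"increments": "0 0 0 0 0 0;0 0 0 0 0 0;0 0 0 0 0 0"}}

```text
time: 2.9
tool_pos: [0.5757, -0.1496, 0.0967]
ee_rot: [3.141, -0.002, -0.27]
wrist_force: [0.3, -0.0, -0.3]
width: 0.0942
```

>>> {"op": "step_arm", "data": {"increments": "-0.1 0 1.5 0 0 0;0 0 1.5 0 0 0;0 0 1.0 0 0 0;0 0 0 0 0 0;0 0 0 0 0 0"}}

```text
time: 3.4
tool_pos: [0.5737, -0.149, 0.0545]
ee_rot: [-3.142, 0.002, -0.27]
wrist_force: [-0.2, -0.1, 0.4]
width: 0.0938
```

>>> {"op": "step_arm", "data": {"increments": "0 0 0 0 0 0;0 0 0 0 0 0;0 0 0 0 0 0"}}

```text
time: 3.7
tool_pos: [0.5746, -0.1493, 0.0562]
ee_rot: [3.141, -0.001, -0.27]
wrist_force: [-0.0, 0.3, 0.1]
width: 0.0945
```

Within 1 mm. Close.

>>> {"op": "step_arm", "data": {"increments": "0 0 0 0 0 0;0 0 0 0 0 0;0 0 0 0 0 0;0 0 0 0 0 0;0 0 0 0 0 0", "claw": 1}}

```text
time: 4.2
tool_pos: [0.5741, -0.1492, 0.0555]
ee_rot: [3.142, -0.0, -0.27]
wrist_force: [-0.4, -0.6, -0.0]
width: 0.0573
```

>>> {"op": "step_arm", "data": {"increments": "0 0 0 0 0 0;0 0 0 0 0 0;0 0 0 0 0 0;0 0 0 0 0 0;0 0 0 0 0 0"}}

```text
time: 4.7
tool_pos: [0.5746, -0.1469, 0.0556]
ee_rot: [-3.137, 0.0, -0.27]
wrist_force: [0.6, 5.4, 1.2]
width: 0.0214
```

>>> {"op": "step_arm", "data": {"increments": "0 0 -0.5 0 0 0;0 0 -1 0 0 0;0 0 -2 0 0 0;0 0 -2 0 0 0;0 0 -2 0 0 0"}}

```text
time: 5.2
tool_pos: [0.5739, -0.1496, 0.1315]
ee_rot: [3.141, 0.0, -0.271]
wrist_force: [-0.3, -0.3, -2.3]
width: 0.0213
```

>>> {"op": "step_arm", "data": {"increments": "0 0 -3 0 0 0;0 0 -3 0 0 0;0 0 -2 0 0 0;0 0 0 0 0 0;0 0 0 0 0 0"}}

```text
time: 5.7
tool_pos: [0.574, -0.1494, 0.2104]
ee_rot: [3.141, -0.0, -0.271]
wrist_force: [0.0, 1.3, -2.4]
width: 0.0214
```

>>> {"op": "step_arm", "data": {"increments": "-0.7 -1.3 0 0 0 0;-1.6 -3 0 0 0 0;-1.6 -3 0 0 0 0;-1.6 -3 0 0 0 0;-1.6 -3 0 0 0 0"}}

```text
time: 6.2
tool_pos: [0.5393, 0.0002, 0.2082]
ee_rot: [3.141, 0.004, -0.27]
wrist_force: [0.3, -0.8, -2.2]
width: 0.0216
```

>>> {"op": "step_arm", "data": {"increments": "-1.6 -3 0 0 0 0;-1.6 -3 0 0 0 -0.06;-0.8 -1.8 0 0 0 -0.12;0 0 0 0 0 -0.12;0 0 0 0 0 -0.12"}}

```text
time: 6.7
tool_pos: [0.5205, 0.0854, 0.2083]
ee_rot: [-3.141, 0.004, 0.157]
wrist_force: [-0.2, -0.3, -2.5]
width: 0.0211
```

>>> {"op": "step_arm", "data": {"increments": "0 0 0 0 0 -0.12;0 0 0 0 0 -0.08;0 0 0 0 0 0;0 0 0 0 0 0;0 0 0 0 0 0"}}

```text
time: 7.2
tool_pos: [0.5218, 0.0839, 0.2097]
ee_rot: [-3.141, 0.001, 0.349]
wrist_force: [0.0, -0.6, -1.9]
width: 0.0214
```

```bash
python3 - <<'E'
from h import *
o=get_obs();print(o["time"],o["tool_pos"],o["ee_rot"],o["joint_positions"].round(3),o["qvel"].round(3))
im=snapshot("wrist");cv2.imwrite("pics/w2.png",im[:,:,::-1]);np.savez("w2.npz",tool_pos=o["tool_pos"],ee_rot=o["ee_rot"])
E
```

```text
7.2 [0.52177027 0.08387483 0.20968852] [-3.14114123e+00  1.42795448e-03  3.48909342e-01] [0.052 0.04  1.413 0.    1.691 1.274] [-0.004 -0.001 -0.008 -0.001 -0.002 -0.006]
```

View pics/w2.png

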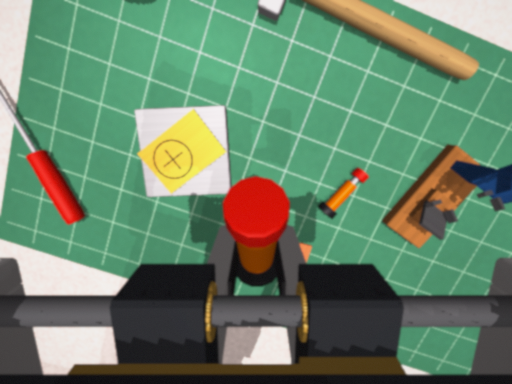

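```bash
python3 - <<'E'
from h import *
o=np.load("w2.npz");C=cam("wrist",o);im=cv2.imread("pics/w2.png");h=cv2.cvtColor(im,cv2.COLOR_BGR2HSV)
y=((h[...,0]>20)&(h[...,0]<35)&(h[...,1]>140)&(h[...,2]>150)).astype(np.uint8);y[:,240:]=0
c=max(cv2.findContours(y,0,2)[0],key=cv2.contourArea);hull=np.zeros_like(y);cv2.fillPoly(hull,[cv2.convexHull(c)],1)
box=cv2.boxPoints(cv2.minAreaRect(c));bw=np.array([plane(C,p,.024) for p in box]);print("blank",bw.round(4).tolist(),bw.mean(0))
h2=cv2.erode(hull,np.ones((3,3)));d=((h[...,2]<185)&(h2>0));print(im[159,173],np.median(im[hull>0],0))
ys,xs=np.where(d);print("dark",d.sum(),xs.min(),xs.max(),ys.min(),ys.max())
pts=np.float32(np.c_[xs,ys]);e=cv2.minEnclosingCircle(pts);print(e)
f=cv2.fitEllipse(cv2.convexHull(pts));print("ell",f)
print("mark",plane(C,f[0],.024),plane(C,(173,159),.024))
red=(((h[...,0]<5)|(h[...,0]>172))&(h[...,1]>170)&(h[...,2]>195)).astype(np.uint8);red[:,:200]=0;red[:,310:]=0
c=max(cv2.findContours(red,0,2)[0],key=cv2.contourArea);print("red",cv2.fitEllipse(c),cv2.boundingRect(c))
Rt=R.from_euler("xyz",o["ee_rot"])
for g in (36,38,40):
  for t in (35,40,45):
    t=np.radians(t);L=(100-g)/1e3;print(g,round(np.degrees(t)),proj(C,Rt.apply([L*np.sin(t),0,-.0188-L*np.cos(t)])+o["tool_pos"]).round(1))
E
```

```text
blank [[0.5015, 0.2316, 0.024], [0.5744, 0.182, 0.024], [0.5415, 0.1309, 0.024], [0.4646, 0.1803, 0.024]] [0.5205199  0.18119564 0.024     ]
[ 62 135 159] [ 83. 226. 244.]
dark 6 172 173 158 160
((172.5, 159.0), 1.1181340217590332)Traceback (most recent call last):
  File "<stdin>", line 9, in <module>
cv2.error: OpenCV(4.12.0) /io/opencv/modules/imgproc/src/shapedescr.cpp:361: error: (-201:Incorrect size of input array) There should be at least 5 points to fit the ellipse in function 'fitEllipseNoDirect'
```

```bash
python3 - <<'E'
from h import *
o=np.load("w2.npz");C=cam("wrist",o);im=cv2.imread("pics/w2.png");h=cv2.cvtColor(im,cv2.COLOR_BGR2HSV)
y=((h[...,0]>20)&(h[...,0]<35)&(h[...,1]>140)&(h[...,2]>150)).astype(np.uint8);y[:,240:]=0
c=max(cv2.findContours(y,0,2)[0],key=cv2.contourArea);hull=np.zeros_like(y);cv2.fillPoly(hull,[cv2.convexHull(c)],1)
h2=cv2.erode(hull,np.ones((7,7)));d=((h[...,2]<222)&(h2>0)).astype(np.uint8)
n,l,s,ce=cv2.connectedComponentsWithStats(d);i=1+s[1:,4].argmax();ys,xs=np.where(l==i);pts=np.float32(np.c_[xs,ys])
f=cv2.fitEllipse(cv2.convexHull(pts));print(s[1:,:],"ell",f);m=plane(C,f[0],.024)
print("mark",m,plane(C,(172.5,159),.024))
b=np.array([.5205,.1812]);u=np.array([-.0749,.0495])/.0898;print("from blank",b-u*-.014, b+u*.014,b-u*.014)
red=(((h[...,0]<5)|(h[...,0]>172))&(h[...,1]>170)&(h[...,2]>195)).astype(np.uint8);red[:,:200]=0;red[:,310:]=0
c=max(cv2.findContours(red,0,2)[0],key=cv2.contourArea);print("red",cv2.fitEllipse(c),cv2.boundingRect(c))
Rt=R.from_euler("xyz",o["ee_rot"])
for g in (36,38,40):
  for t in (35,40,45):
    t=np.radians(t);L=(100-g)/1e3;print(g,round(np.degrees(t)),proj(C,Rt.apply([L*np.sin(t),0,-.0188-L*np.cos(t)])+o["tool_pos"]).round(1))
E
```

```text
[[153 139  40  40 244]
 [164 150  18  19  90]] ell ((172.60447692871094, 158.73135375976562), (38.405540466308594, 41.388633728027344), 131.62901306152344)
mark [0.50981479 0.1887956  0.024     ] [0.50944777 0.18882629 0.024     ]
from blank [0.50882294 0.18891715] [0.50882294 0.18891715] [0.53217706 0.17348285]
red ((255.7250213623047, 207.69618225097656), (58.77935028076172, 62.92213439941406), 90.90423583984375) (225, 178, 63, 60)
36 35 [252.6 217.1]
36 40 [252.7 203.7]
36 45 [252.7 191.2]
38 35 [252.7 218.5]
38 40 [252.7 205.7]
38 45 [252.8 193.8]
40 35 [252.7 219.9]
40 40 [252.8 207.6]
40 45 [252.8 196.2]
```

>>> {"op": "step_arm", "data": {"increments": "0.6 -1.8 0 0 0 0;1 -2.9 0 0 0 0;1.2 -3.3 0 0 0 0;0.8 -2.3 0 0 0 0;0 0 0 0 0.07 0"}}

```text
time: 7.75
tool_pos: [0.5215, 0.1961, 0.2088]
ee_rot: [-3.14, -0.069, 0.353]
wrist_force: [0.0, 0.0, -2.4]
width: 0.0215
```

>>> {"op": "step_arm", "data": {"increments": "0 0 0 0 0.13 0;0 0 0 0 0.13 0;0 0 0 0 0.13 0;0 0 0 0 0.13 0;0 0 0 0 0.108 0"}}

```text
time: 8.25
tool_pos: [0.5197, 0.1925, 0.2102]
ee_rot: [-3.141, -0.702, 0.349]
wrist_force: [0.1, 0.8, -4.0]
width: 0.0209
```

>>> {"op": "step_arm", "data": {"increments": "0 0 0 0 0 0;0 0 0 0 0 0;0 0 0 0 0 0;0 0 0 0 0 0"}}

```text
time: 8.65
tool_pos: [0.5227, 0.1931, 0.213]
ee_rot: [3.141, -0.7, 0.35]
wrist_force: [0.7, 0.8, -1.4]
width: 0.021
```

```bash
cat > go.py <<'E'
from h import *
import sys
def up(clear,g=.039,mark=(.5094,.1888)):
    o=get_obs();psi=.349;M=R.from_euler("z",psi)*R.from_euler("y",-np.radians(40))*R.from_euler("x",np.pi)
    z=M.apply([0,0,1]);p=np.array([*mark,.024+g+clear])+hold_point_z*z
    print(o["time"],o["tool_pos"].round(4),o["ee_rot"].round(3),o["joint_positions"].round(2),"z",z.round(3));print(*[v.round(3) for v in rel(o,p,M)])
    print("punch axis",R.from_euler("xyz",o["ee_rot"]).apply([np.sin(np.radians(40)),0,-np.cos(np.radians(40))]).round(3))
if __name__=="__main__": up(float(sys.argv[1]))
E
python3 go.py .03; python3 -c "
from h import *
im=snapshot('scene');cv2.imwrite('pics/s3.png',cv2.resize(im[150:300,200:400,::-1],(800,600),interpolation=cv2.INTER_CUBIC))"
```

```text
8.65 [0.5227 0.1931 0.213 ] [ 3.141 -0.7    0.35 ] [ 0.19 -0.4   1.94  0.13  0.91  1.36] z [ 0.604  0.22  -0.766]
[-8.799 -0.057 10.158] [-0.    -0.002  0.001]
punch axis [-0.002 -0.     1.   ]
```

View pics/s3.png

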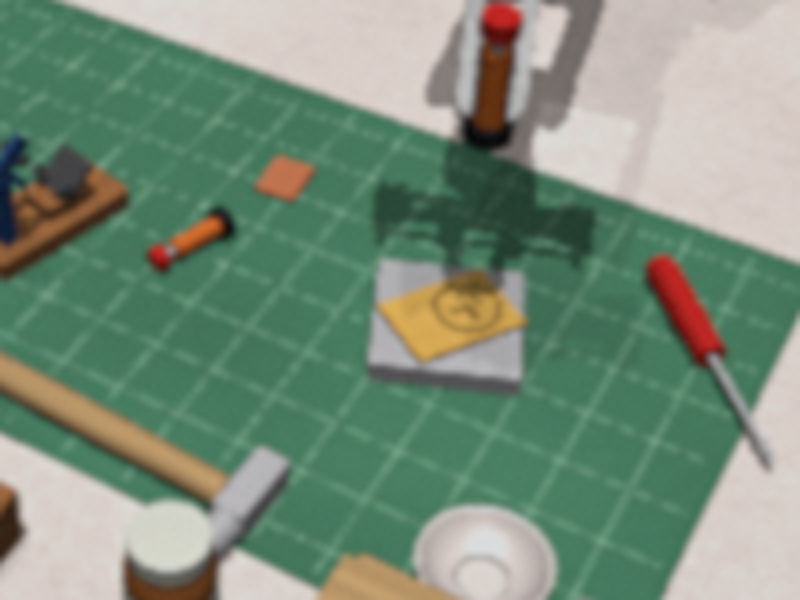

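>>> {"op": "step_arm", "data": {"increments": "-1 0 1.1 0 0 0;-2.2 0 2.5 0 0 0;-2.2 0 2.5 0 0 0;-2.2 0 2.5 0 0 0;-1.2 -0.05 1.5 0 0 0"}}

```text
time: 9.2
tool_pos: [0.5173, 0.1922, 0.0732]
ee_rot: [-3.141, -0.693, 0.35]
wrist_force: [-0.8, 0.9, -3.3]
width: 0.0214
```

>>> {"op": "step_arm", "data": {"increments": "0 0 0 0 0 0;0 0 0 0 0 0;0 0 0 0 0 0;0 0 0 0 0 0"}}

```text
time: 9.6
tool_pos: [0.52, 0.1926, 0.0793]
ee_rot: [3.141, -0.702, 0.35]
wrist_force: [-0.5, 0.8, -3.0]
width: 0.0215
```

```bash
python3 go.py .0; python3 - <<'E'
from h import *
im=snapshot('scene');cv2.imwrite('pics/s4.png',im[:,:,::-1])
o=get_obs();Rt=R.from_euler("xyz",o["ee_rot"]);C=cam("scene");g=o["tool_pos"]-Rt.apply([0,0,hold_point_z])
print("grasp pt",g, "foot pred",proj(C,g-[0,0,.039]),"knobtop pred",proj(C,g+[0,0,.061]),"mark",proj(C,[.5094,.1888,.024]))
t=snapshot('top');cv2.imwrite('pics/t4.png',t[:,:,::-1])
a=cv2.resize(im[165:265,260:380,::-1],(600,500),interpolation=cv2.INTER_CUBIC);cv2.imwrite('pics/s4c.png',a)
E
```

```text
9.6 [0.52   0.1926 0.0793] [ 3.141 -0.702  0.35 ] [ 0.19 -0.29  2.14  0.19  0.6   1.29] z [ 0.604  0.22  -0.766]
[-1.92  -0.003  2.4  ] [ 0.    -0.004  0.001]
punch axis [-0.004 -0.001  1.   ]
grasp pt [0.50821626 0.18841321 0.09323532] foot pred [317.05439876 218.45080515] knobtop pred [320.37332345 192.35073939] mark [316.06831219 226.10130089]
```

View pics/s4c.png

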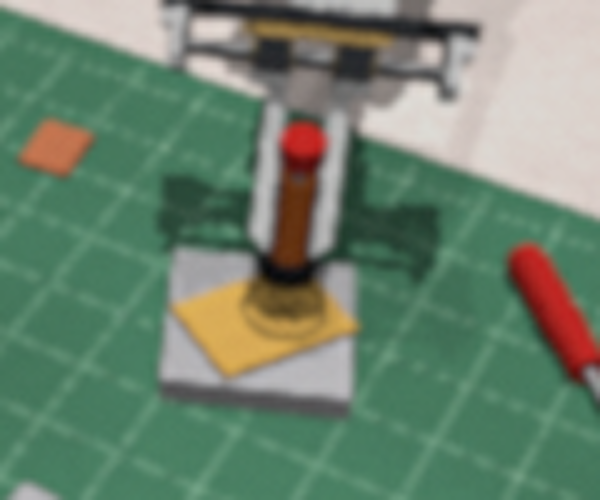

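>>> {"op": "step_arm", "data": {"increments": "-0.7 0 0.9 0 0.004 0;-0.72 0 0.9 0 0 0;0 0 0 0 0 0;0 0 0 0 0 0;0 0 0 0 0 0"}}

```text
time: 10.2
tool_pos: [0.5198, 0.1927, 0.055]
ee_rot: [3.141, -0.704, 0.35]
wrist_force: [0.8, 0.3, -2.9]
width: 0.0216
```

>>> {"op": "step_arm", "data": {"increments": "0 0 0 0 0 0;0 0 0 0 0 0;0 0 0 0 0 0"}}

```text
time: 10.5
tool_pos: [0.5192, 0.1926, 0.054]
ee_rot: [3.141, -0.703, 0.35]
wrist_force: [-0.3, -0.3, -1.9]
width: 0.0212
```

```bash
python3 go.py .0
```

```text
10.5 [0.5192 0.1926 0.054 ] [ 3.141 -0.703  0.35 ] [ 0.19 -0.25  2.17  0.21  0.54  1.26] z [ 0.604  0.22  -0.766]
[-0.234  0.021  0.515] [-0.    -0.005  0.001]
punch axis [-0.004 -0.001  1.   ]
```

>>> {"op": "step_arm", "data": {"increments": "-0.02 0.02 0.3 0 -0.005 0;-0.1 0 0.1 0 0 0;0 0 0 0 0 0;0 0 0 0 0 0;0 0 0 0 0 0"}}

```text
time: 11.0
tool_pos: [0.5206, 0.1929, 0.0497]
ee_rot: [3.141, -0.697, 0.35]
wrist_force: [0.3, -0.2, -2.8]
width: 0.0212
```

>>> {"op": "step_arm", "data": {"increments": "-0.064 0 0.077 0 0 0;0 0 0 0 0 0;0 0 0 0 0 0;0 0 0 0 0 0"}}

```text
time: 11.4
tool_pos: [0.5207, 0.1929, 0.0488]
ee_rot: [3.141, -0.697, 0.35]
wrist_force: [0.3, -0.5, -2.4]
width: 0.0213
```

```bash
python3 go.py .0
```

```text
11.4 [0.5207 0.1929 0.0488] [ 3.141 -0.697  0.35 ] [ 0.19 -0.24  2.17  0.21  0.53  1.26] z [ 0.604  0.22  -0.766]
[-0.006  0.003  0.02 ] [-0.     0.001  0.001]
punch axis [0.001 0.    1.   ]
```

>>> {"op": "step_arm", "data": {"increments": "-0.064 0 0.077 0 0 0;0 0 0 0 0 0;0 0 0 0 0 0;0 0 0 0 0 0"}}

```text
time: 11.8
tool_pos: [0.5207, 0.1929, 0.0478]
ee_rot: [3.141, -0.697, 0.35]
wrist_force: [-0.1, -0.7, -3.3]
width: 0.0215
```

>>> {"op": "step_arm", "data": {"increments": "-0.064 0 0.077 0 0 0;0 0 0 0 0 0;0 0 0 0 0 0;0 0 0 0 0 0"}}

```text
time: 12.2
tool_pos: [0.5212, 0.1931, 0.0475]
ee_rot: [3.141, -0.699, 0.35]
wrist_force: [-2.0, -0.0, 1.5]
width: 0.0212
```

>>> {"op": "step_arm", "data": {"increments": "0 0 0 0 0 0;0 0 0 0 0 0;0 0 0 0 0 0;0 0 0 0 0 0;0 0 0 0 0 0", "claw": -1}}

```text
time: 12.7
tool_pos: [0.5207, 0.1929, 0.0468]
ee_rot: [3.141, -0.697, 0.35]
wrist_force: [-0.6, 0.2, -0.7]
width: 0.058
```

>>> {"op": "step_arm", "data": {"increments": "0 0 0 0 0 0;0 0 0 0 0 0;0 0 0 0 0 0;0 0 0 0 0 0;0 0 0 0 0 0"}}

```text
time: 13.2
tool_pos: [0.5207, 0.193, 0.0468]
ee_rot: [3.142, -0.697, 0.35]
wrist_force: [0.3, 0.2, 0.2]
width: 0.0933
```

>>> {"op": "step_arm", "data": {"increments": "0 0 -1 0 0 0;0 0 -2 0 0 0;0 0 -3 0 0 0;0 0 -4 0 0 0;0 0 -4 0 0 0"}}

```text
time: 13.7
tool_pos: [0.435, 0.1619, 0.1545]
ee_rot: [3.142, -0.696, 0.35]
wrist_force: [0.5, -1.2, -0.5]
width: 0.0937
```

```bash
python3 - <<'E'
from h import *
o=get_obs();print(o["tool_pos"],o["ee_rot"],o["width"])
C=cam("scene");im=snapshot('scene');cv2.imwrite('pics/s5.png',im[:,:,::-1])
for p in ([.5094,.1888,.024],[.5094,.1888,.124]): print(proj(C,p))
a=cv2.resize(im[165:265,260:380,::-1],(600,500),interpolation=cv2.INTER_CUBIC)
c=cam("wrist",o);w=snapshot("wrist");cv2.imwrite('pics/w5.png',w[:,:,::-1])
for p in ([.5094,.1888,.024],[.5094,.1888,.124]): print("w",proj(c,p))
cv2.imwrite('pics/s5c.png',np.hstack([cv2.resize(a,(400,333)),cv2.resize(w[:,:,::-1],(400,333))]))
E
```

```text
[0.43495548 0.16192292 0.15450989] [ 3.14158719 -0.6958525   0.35012252] 0.09366861554605728
[316.06831219 226.10130089]
[319.28104173 200.83066646]
w [255.30223889 203.43962354]
w [254.93723497 157.05090633]
```

View pics/s5c.png

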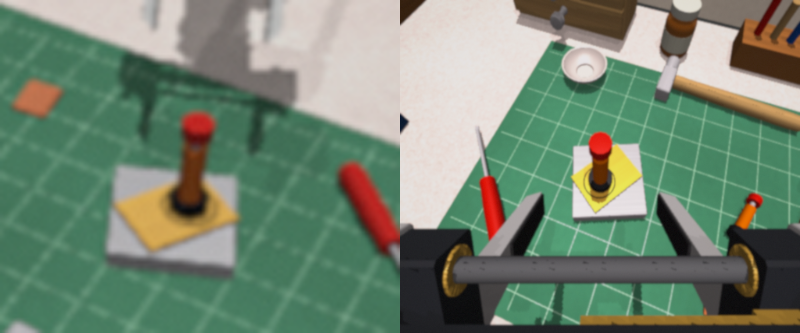

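>>> {"op": "step_arm", "data": {"increments": "0 0 -3 0 0 0;0 0 -2 0 -0.1 0;0 0 0 0 -0.15 0;0 0 0 0 -0.15 0;0 0 0 0 -0.15 0", "claw": 1}}

```text
time: 14.3
tool_pos: [0.4067, 0.1514, 0.1928]
ee_rot: [3.141, -0.143, 0.35]
wrist_force: [0.6, -0.3, 0.1]
width: 0.0576
```

>>> {"op": "step_arm", "data": {"increments": "0 0 0 0 -0.148 0;0 0 0 0 0 0;0 0 0 0 0 0;0 0 0 0 0 0;0 0 0 0 0 0"}}

```text
time: 14.8
tool_pos: [0.4052, 0.1509, 0.1932]
ee_rot: [3.141, -0.002, 0.35]
wrist_force: [-0.0, -0.2, 0.3]
width: 0.0175
```

```bash
cat > press.py <<'E'
from h import *
import sys
def look(n):
    o=get_obs();print(o["time"],o["tool_pos"].round(4),o["ee_rot"].round(3),o["width"])
    C=cam("wrist",o);im=snapshot("wrist")[:,:,::-1].copy();cv2.imwrite(f"pics/{n}.png",im);h=cv2.cvtColor(im,cv2.COLOR_BGR2HSV)
    red=(((h[...,0]<5)|(h[...,0]>172))&(h[...,1]>170)&(h[...,2]>60)).astype(np.uint8)
    q=proj(C,[.5094,.1888,.124]);print("pred",q.round(1))
    for c in cv2.findContours(red,0,2)[0]:
        b=cv2.boundingRect(c)
        if cv2.contourArea(c)>80 and np.hypot(b[0]+b[2]/2-q[0],b[1]+b[3]/2-q[1])<40:
            m=np.zeros(red.shape,np.uint8);cv2.fillPoly(m,[c],1);v=h[...,2]*m;print(b,"V by row",[int(np.median(v[r][m[r]>0])) for r in range(b[1],b[1]+b[3])])
            ctop=(b[0]+b[2]/2-.5,b[1]+b[2]/2*.95);print("top",plane(C,ctop,.124),cv2.fitEllipse(c))
look(sys.argv[1])
E
python3 press.py w6
```

```text
14.8 [0.4052 0.1509 0.1932] [ 3.141e+00 -2.000e-03  3.500e-01] 0.01747770419744877
pred [254.6  69.4]
(241, 52, 32, 36) V by row [241, 242, 242, 242, 242, 242, 242, 242, 242, 242, 242, 242, 243, 243, 243, 243, 243, 243, 243, 243, 243, 243, 243, 243, 243, 243, 243, 243, 243, 243, 243, 242, 238, 225, 188, 139]
top [0.51145477 0.18793952 0.124     ] ((256.3990478515625, 69.88865661621094), (31.032278060913086, 36.36686706542969), 0.6830952763557434)
```

>>> {"op": "step_arm", "data": {"increments": "1.5 0 0 0 0 0;2.9 0 0 0 0 0;2.9 0.08 0 0 0 0;2.9 0 0 0 0 0;0.98 0 0 0 0 0"}}

```text
time: 15.35
tool_pos: [0.5124, 0.1889, 0.1931]
ee_rot: [3.141, -0.002, 0.35]
wrist_force: [-0.3, -0.3, -0.5]
width: 0.0001
```

>>> {"op": "step_arm", "data": {"increments": "0 0 2 0 0 0;0 0 2 0 0 0;0 0 1 0 0 0;0 0 0 0 0 0;0 0 0 0 0 0"}}

```text
time: 15.85
tool_pos: [0.5112, 0.1886, 0.1434]
ee_rot: [3.141, -0.0, 0.35]
wrist_force: [-0.2, -0.5, -0.1]
width: 0.0007
```

>>> {"op": "step_arm", "data": {"increments": "0 0 0 0 0 0;0 0 0 0 0 0;0 0 0 0 0 0"}}

```text
time: 16.15
tool_pos: [0.5117, 0.1888, 0.1432]
ee_rot: [3.141, -0.001, 0.35]
wrist_force: [-0.5, -0.6, -0.1]
width: 0.0006
```

```bash
python3 - <<'E'
from h import *
o=get_obs();print(o["tool_pos"],o["ee_rot"],o["width"])
C=cam("scene");im=snapshot('scene')[:,:,::-1];print(proj(C,o["tool_pos"]),proj(C,[.5105,.1884,.124]))
t=snapshot("top")[:,:,::-1]
cv2.imwrite('pics/s7.png',np.hstack([cv2.resize(im[175:245,285:355],(400,400),interpolation=cv2.INTER_CUBIC),cv2.resize(t[200:270,150:220],(400,400),interpolation=cv2.INTER_CUBIC)]))
E
```

```text
[0.51174122 0.18882009 0.14320872] [ 3.14134746e+00 -5.24008448e-04  3.49832743e-01] 0.0006268142307857161
[319.59160091 196.13532076] [318.98528387 201.00614948]
```

View pics/s7.png

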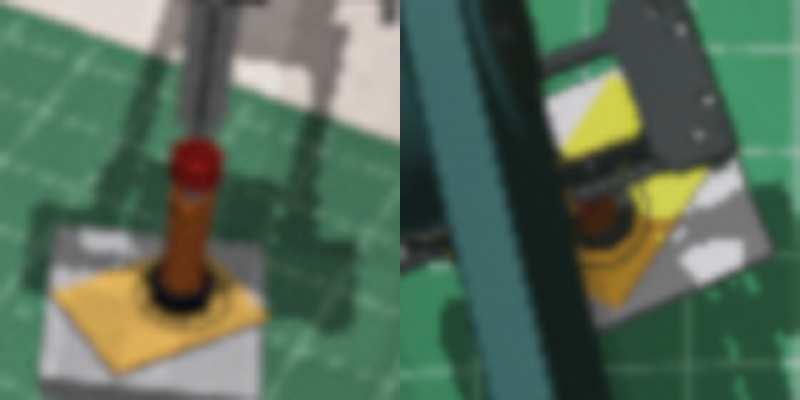

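>>> {"op": "step_arm", "data": {"increments": "0 0.08 1 0 0 0;0 0 0.6 0 0 0;0 0 0 0 0 0;0 0 0 0 0 0;0 0 0 0 0 0"}}

```text
time: 16.75
tool_pos: [0.5115, 0.1879, 0.1262]
ee_rot: [3.142, 0.001, 0.35]
wrist_force: [0.1, -0.2, -0.1]
width: 0.0004
```

>>> {"op": "step_arm", "data": {"increments": "0 0 0.2 0 0 0;0 0 0.2 0 0 0;0 0 0.1 0 0 0;0 0 0 0 0 0;0 0 0 0 0 0"}}

```text
time: 17.25
tool_pos: [0.5123, 0.1881, 0.1234]
ee_rot: [3.141, -0.002, 0.35]
wrist_force: [-0.9, 0.2, 6.5]
width: 0.0002
```

>>> {"op": "step_arm", "data": {"increments": "0 0 0.1 0 0 0;0 0 0.1 0 0 0;0 0 0.1 0 0 0;0 0 0 0 0 0"}}

```text
time: 17.65
tool_pos: [0.5128, 0.1882, 0.1216]
ee_rot: [3.141, -0.003, 0.35]
wrist_force: [-1.0, -1.3, 10.5]
width: 0.0004
```

>>> {"op": "step_arm", "data": {"increments": "0 0 0.1 0 0 0;0 0 0.1 0 0 0;0 0 0.1 0 0 0;0 0 0 0 0 0"}}

```text
time: 18.05
tool_pos: [0.5132, 0.1883, 0.1195]
ee_rot: [3.141, -0.005, 0.35]
wrist_force: [-2.8, -0.7, 12.9]
width: 0.0004
```

>>> {"op": "step_arm", "data": {"increments": "-0.15 0 0 0 0.003 0;0 0 0 0 0 0;0 0 0 0 0 0"}}

```text
time: 18.35
tool_pos: [0.5121, 0.188, 0.1198]
ee_rot: [3.141, -0.009, 0.35]
wrist_force: [-1.9, -0.0, 12.2]
width: 0.0002
```

>>> {"op": "step_arm", "data": {"increments": "-0.08 0 0 0 -0.008 0;0 0 0 0 0 0;0 0 0 0 0 0"}}

```text
time: 18.65
tool_pos: [0.5119, 0.188, 0.12]
ee_rot: [3.141, -0.002, 0.35]
wrist_force: [-0.6, 1.2, 12.7]
width: 0.0002
```

>>> {"op": "step_arm", "data": {"increments": "-0.03 0 0.1 0 0 0;-0.03 0 0.1 0 0 0;0 0 0 0 0 0"}}

```text
time: 18.95
tool_pos: [0.5117, 0.1879, 0.1182]
ee_rot: [3.141, -0.003, 0.35]
wrist_force: [-0.2, 0.1, 13.6]
width: 0.0004
```

>>> {"op": "step_arm", "data": {"increments": "-0.03 0 0.1 0 0 0;0 0 0 0 0 0;0 0 0 0 0 0"}}

```text
time: 19.25
tool_pos: [0.5116, 0.1879, 0.1172]
ee_rot: [3.141, -0.004, 0.35]
wrist_force: [0.2, 0.5, 12.8]
width: 0.0005
```

>>> {"op": "step_arm", "data": {"increments": "0 0 0.1 0 0 0;0 0 0.1 0 0 0;0 0 0 0 0 0;0 0 0 0 0 0"}}

```text
time: 19.65
tool_pos: [0.5106, 0.1874, 0.1129]
ee_rot: [3.141, -0.0, 0.35]
wrist_force: [1.1, 0.9, 6.6]
width: 0.0003
```

>>> {"op": "step_arm", "data": {"increments": "0.05 0 0.1 0 0 0;0 0 0.1 0 0 0;0 0 0 0 0 0;0 0 0 0 0 0"}}

```text
time: 20.05
tool_pos: [0.5116, 0.1878, 0.1126]
ee_rot: [3.141, -0.002, 0.35]
wrist_force: [1.0, 0.2, 12.0]
width: 0.0004
```

>>> {"op": "step_arm", "data": {"increments": "0 0 0.1 0 0 0;0 0 0.1 0 0 0;0 0 0 0 0 0;0 0 0 0 0 0"}}

```text
time: 20.45
tool_pos: [0.5125, 0.1878, 0.1123]
ee_rot: [3.14, -0.005, 0.35]
wrist_force: [-0.1, -0.5, 16.5]
width: 0.0007
```

Hard stop at z≈0.1125 with the force rising: the knob is fully home. Now back straight up, gently.

>>> {"op": "step_arm", "data": {"increments": "-0.02 0 -0.2 0 0 0;-0.04 0 -0.2 0 0 0;0 0 -0.2 0 0 0;0 0 -0.2 0 0 0;0 0 -0.2 0 0 0"}}

```text
time: 20.95
tool_pos: [0.5101, 0.1872, 0.1179]
ee_rot: [3.141, 0.002, 0.35]
wrist_force: [2.7, 1.6, 12.1]
width: 0.0003
```

>>> {"op": "step_arm", "data": {"increments": "0 0 -0.3 0 0 0;0 0 -0.3 0 0 0;0 0 -0.5 0 0 0;0 0 -1.5 0 0 0;0 0 -2 0 0 0"}}

```text
time: 21.45
tool_pos: [0.5072, 0.1865, 0.161]
ee_rot: [-3.141, 0.012, 0.35]
wrist_force: [-0.1, 1.2, 0.0]
width: 0.0001
```

>>> {"op": "step_arm", "data": {"increments": "-1 0 -3 0 0 0;-3 0 -2 0 0 0;-4 0 0 0 0 0;-3 0 0 0 0 0;0 0 0 0 0 0"}}

```text
time: 21.95
tool_pos: [0.403, 0.1486, 0.2137]
ee_rot: [3.141, 0.007, 0.35]
wrist_force: [-0.1, -0.6, -1.0]
width: -0.0
```

>>> {"op": "step_arm", "data": {"increments": "0 0 0 0 0 0;0 0 0 0 0 0;0 0 0 0 0 0;0 0 0 0 0 0;0 0 0 0 0 0"}}

```text
time: 22.45
tool_pos: [0.4061, 0.1494, 0.2127]
ee_rot: [-3.142, 0.007, 0.35]
wrist_force: [0.7, -0.4, 0.0]
width: 0.0006
```

```bash
python3 press.py w8; python3 - <<'E'
from h import *
im=snapshot('scene')[:,:,::-1];w=cv2.imread("pics/w8.png")
o=get_obs();c=cam("wrist",o);q=proj(c,[.511,.188,.06]).astype(int);print(q)
y0=max(0,q[1]-70);cr=w[y0:y0+140,q[0]-70:q[0]+70]
cv2.imwrite('pics/s8.png',np.hstack([cv2.resize(im[165:265,260:360],(400,400),interpolation=cv2.INTER_CUBIC),cv2.resize(cr,(400,400),interpolation=cv2.INTER_CUBIC)]))
E
```

```text
22.45 [0.4061 0.1494 0.2127] [-3.142  0.007  0.35 ] 0.0005645235477316395
pred [252.8  72.3]
(240, 56, 30, 34) V by row [240, 242, 242, 242, 242, 242, 242, 242, 242, 242, 242, 243, 243, 243, 243, 243, 243, 243, 243, 243, 243, 243, 243, 243, 243, 243, 243, 243, 242, 239, 231, 203, 161, 113]
top [0.51144286 0.18798005 0.124     ] ((254.52569580078125, 72.71209716796875), (28.54844093322754, 33.39649200439453), 179.22401428222656)
[254  79]
```

View pics/s8.png

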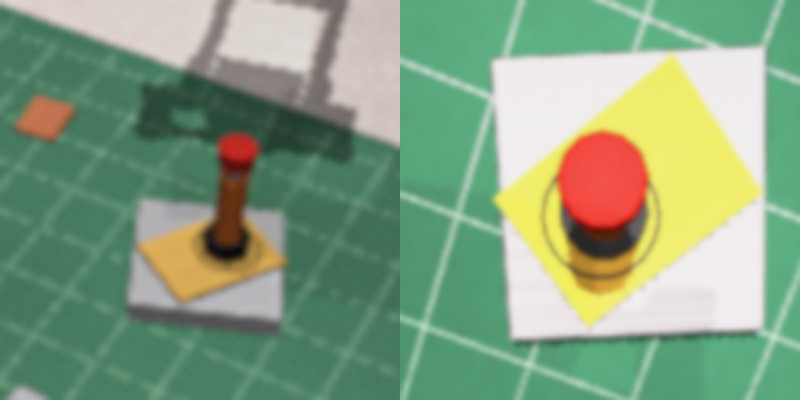

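```bash
python3 -c "
from bench import *
close_job();print(get_obs()['time'])"
```

```text
the job is handed in; nothing more can be done
the job is handed in; nothing more can be done
```

The punch is standing upright on the brass blank, fired once, with its knob sprung back up. I handed the job in at about 22.5 s of the 51 s allowed.

- **Placing:** I gripped the sleeve in the rest, lifted the punch straight up, tilted it upright and lowered it onto the mark until the wrist felt contact. Then I let go.
- **Pressing:** With the fingers shut, I pressed the knob straight down. The force rose to about 13–14 N, then the spring snapped. The knob stopped hard about 11 mm down and the force climbed to 16.5 N; then I backed off.
- **Side load:** Before the snap, the arm bent sideways under load and the side force reached about 3 N. I paused and shifted the tool back, which brought it to near zero, and the punch did not tip.
- **Last checks:** The final pictures show the punch upright, the knob at the same spot as before firing, and the blank flat on its block. The robot was clear of everything. I touched nothing else, though I did not measure the other items again.
- **Foot position:** The foot is inside the circle but about 2–2.5 mm off centre, away from the robot; the margin is 5 mm. The knob hid the far edge of the circle in the wrist view. I worked out about 2.5 mm of clearance there from the near side. The scene view shows a gap on that far side, though it is blurred.

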